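Make up the counter tester tray

TASK

Make up the wooden counter tester tray, taking the side with the long groove as its front: stand the open tester jar in the middle well, the closed jar in the well to its left, and the tester's loose lid, hollow side up as it lies, in the well to its right. Set the clear dust cover over the tester so that its rim sits down in the middle recess, and lay the spatula flat in the groove in front with its handle to the left, at the finger notch. Keep the open jar upright all the way, let go of everything and leave the tape roll, the tally counter and the snips where they are.

Things in the scene. Friction and masses are not known exactly. Their poses are not given: they have to be found in the camera images.
- tray: Fixed pale wood tray, 160 (x) by 300 (y) by 14 mm. Origin: centre of underside. Front (-x, groove side) faces the robot within 17 degrees; left is +y. Round wells 66 mm wide at x = 30, y = 95 (left), 0, -95 mm: floor z = 3, 3 mm chamfer on top; the middle one has a recess 84 mm wide, floor z = 10, for the cover. Groove 26 x 246 mm along y at x = -55, floor z = 6; finger notch at y = 65.
- jar_tester: Open lilac jar with golden balm in it, 57 mm diameter, 34 mm high, about 50 g, solid round body. Origin: centre of its underside, z up. Grasp across the sides, near the rim.
- jar_sealed: Closed lilac screw jar, 58 mm diameter, 47 mm high, about 63 g. The one closed jar out on the mat right of the tray, among the other parts; the like jars in a flock at the left beside the robot are stock and not used. Origin: centre of its underside, z up.
- jar_lid: Lilac screw lid of the tester jar, lying hollow side up, 58 mm diameter, 25 mm high, 20 g. Origin: centre of its underside, z up. Grasp across the outside.
- cover: Clear plastic dust cover, about 70 g: a round bell open below, 73 mm outer (75 at its top edge) and 68 mm inner diameter, 36 mm high inside, top face 40 mm above the rim; on top, on a small white flange, a white round knob, 20 mm diameter, from 47 to 64 mm above the rim. Origin: centre of the lower rim, z up. Grasp the knob from above.
- spatula: Palette spatula, 230 mm, 40 g: dark blue handle 18 mm wide, 14 high; thin blade. Origin: mid-length, underside; handle along own +y, y = 15 to 115 mm. Grip it at y = 65, where it balances. Lies flat left of the tray, handle toward the robot. In the groove its +y is the tray's +y; the tray's finger notch (50 mm long, floor z = 6, from the front edge back to x = -17) gives room for fingers there.
- tape_roll: Bystander: roll of brown-cored packing tape lying flat, 96 mm diameter, 48 mm high, loose, behind the tray. Origin: centre of its underside.
- tally: Bystander: small grey-white hand tally counter, 55 by 51 by 28 mm, loose, behind the tray. Origin: centre of its underside.
- snips: Bystander: small film snips (scissors) with red handles, closed, lying flat, loose, behind the tray toward the right. 149 mm long, 7 mm thick. Origin: centre of the underside.
Not all that is in view belongs to the job. What is shaped like the jar_sealed but green or turquoise is not meant.

How it is judged:
At the end, for the whole second after the job is handed in: In the tray frame: open jar in middle well, closed jar left, lid right, each within 8 mm of centre and on the floor; cover over the open jar within 8 mm, rim down in the recess; spatula in the groove within 10 mm and 0.12 rad, handle left; heights within 3.5 mm, level within 0.09 rad, all at rest (x of jar_sealed in the frame of tray between 0.022 and 0.038 m and y of jar_sealed in the frame of tray between 0.087 and 0.103 m and z of jar_sealed in the frame of tray between -0.0005 and 0.0065 m and angle between each of jar_sealed, jar_lid, jar_tester, cover, spatula's own z axis and vertical below 0.09 rad and linear speed of each of jar_sealed, jar_lid, jar_tester, cover, spatula below 0.02 m/s and x of jar_lid in the frame of tray between 0.022 and 0.038 m and y of jar_lid in the frame of tray between -0.103 and -0.087 m and z of jar_lid in the frame of tray between -0.0005 and 0.0065 m and x of jar_tester in the frame of tray between 0.022 and 0.038 m and y of jar_tester in the frame of tray between -0.008 and 0.008 m and z of jar_tester in the frame of tray between -0.0005 and 0.0065 m and x of cover in the frame of tray between 0.022 and 0.038 m and y of cover in the frame of tray between -0.008 and 0.008 m and z of cover in the frame of tray between 0.0065 and 0.0135 m and x of spatula in the frame of tray between -0.065 and -0.045 m and y of spatula in the frame of tray between -0.01 and 0.01 m and z of spatula in the frame of tray between 0.0025 and 0.0095 m and angle between the y axis of spatula and the y axis of tray, either way round below 0.12 rad and x of tray in the frame of spatula above 0.03 m); the robot touches nothing.
It fails at once if the open jar is tipped by more than 0.4 rad (angle between jar_tester's own z axis and vertical above 0.4 rad).
It fails at once if the tape roll is shifted by more than 25 mm (distance of tape_roll from where it was at the start of the episode above 0.025 m).
It fails at once if the tally is shifted by more than 25 mm (distance of tally from where it was at the start of the episode above 0.025 m).
It fails at once if the snips is shifted by more than 25 mm (distance of snips from where it was at the start of the episode above 0.025 m).
It also fails if it takes over 125 s, if anything falls off the work surface, if the arm or the gripper's body presses on something with over 40 N, if the wrist force passes 120 N, or if a joint passes its speed limit or range.

ROBOT

A 7-joint arm with a two-finger parallel gripper is mounted at the origin on the work surface; the furniture and walls round the work are solid. World frame = base frame: x ahead of the robot, y to its left, z up, the work surface at z = 0. Lengths are in m, angles in rad, forces in N, time in s.
With the tool pointing down it reaches from about 0.375 to 0.925 m from the base axis. Payload 3.1 kg.
Tool frame: the origin (TCP) lies between the finger pads; the fingertips stand 19 mm ahead of it and the grasp point (between the pads) is the TCP; z points along the fingers, y is the line along which they close (so a half turn about z gives the same grasp; the last joint's range is limited). The gripper opens to 85 mm and grips with 20 to 120 N. Pads are 22 mm wide; open, the fingers measure 114 mm over their backs; the gripper's body (76 mm by 85 mm) begins 54 mm behind the grasp point. The pads swing forward as they close: fully open they stand 13 mm farther back than shut.
Start: joints at [-0.098, 0.383, 0.044, 1.598, -0.018, 1.161, -0.05], TCP at [0.65, 0, 0.25] pointing down, gripper open.
Joint ranges: [-2.61, 2.61], [-0.41, 2.15], [-1.48, 1.57], [0, 2.5], [-1.57, 4.71], [0.05, 1.97], [-2.85, 2.85]. Speed limits (rad/s): [2.79, 2.79, 3.14, 3.14, 3.14, 3.14, 3.14].

INTERFACE

Orientations are given as a unit quaternion [x, y, z, w].
In Python, from bench import move_ptp, movel, move_j, move_gripper, pause, inverse_kinematics, read_camera, camera_params, MotionError, sign_off, look_for, tip_of, read_time_s, read_qpos, read_joint_vel, read_effort, read_eef_pos, read_tcp_rot, read_ft_force, read_ft_torque, read_finger_gap, read_grasp_force gives the robot as it stands. Calls block until the motion is done:
- move_ptp(position, orientation): joint-space move of the TCP to a pose.
- movel(position, orientation=None, speed=0.15): straight line of the TCP; orientation=None keeps the orientation; speed is the mean speed in m/s.
- move_j(angles): joint-space move.
- move_gripper(opening, effort=None): finger opening in m; effort is the grip in N (None keeps the last); returns when the fingers have stopped.
- pause(seconds).
- inverse_kinematics(position, orientation): joint angles nearest the present ones, or None.
- read_camera(name): name is "scene" or "side" or "wrist"; returns the picture (420x560x3 uint8, red, green, blue); there is no depth.
- camera_params(name): a dict with "K" (3x3 intrinsics, pixels), "dist_coeffs" ([k1, k2, p1, p2, k3] as OpenCV has them; the pictures are not rectified), "camera_from_world" (4x4, takes a point from world to camera coordinates). Camera axes: x right, y down, z forward; pixel columns grow to the right and rows downward; lengths in m; the calibration is good to about 2 mm. A picture is of the moment at which its call begins: read the wrist's pose just before it. camera_params takes no time and is no camera call; for the wrist camera it gives the pose at the moment of the call.
A pose or a line that the arm cannot do raises MotionError and nothing moves.
- sign_off(): hands the job in; it is judged then, once.
Trained networks look in the newest picture that a camera, given by its name, has taken for a name from the list of things; names that differ only in an ending like _2 or _b are one class to them, and where a whole thing is asked for, a point or a joint stands for the part that bears it (a point fixed in the world has none). Each returns a list of dicts, best first, with "confidence" (0 to 1); they miss things now and then, are a little off and sometimes report something else, mostly with a low value. They report only what shows in the picture. A call takes as long as a camera call. They do not tell look-alikes from the thing itself.
- look_for(camera, name): "at" ([column, row] in pixels, amid what is visible of it).
- tip_of(camera, name): "at" ([column, row] in pixels: a listed point, or the origin of a listed thing).
Readings, each from a call of its own:
- read_time_s(): time.
- read_qpos(): joint angles.
- read_joint_vel(): joint speeds.
- read_effort(): joint torques, N m.
- read_eef_pos(): TCP position.
- read_tcp_rot(): TCP orientation.
- read_ft_force(): force on the tool from outside, world axes, zero at the start.
- read_ft_torque(): the same for the moment, N m.
- read_finger_gap(): finger opening in m.
- read_grasp_force(): force on a finger pad.
Only numpy, scipy, OpenCV 4.12 (cv2) and the standard library are available. Lean on these libraries where they do the work, as an engineer would, in place of code of your own. Each camera call takes 0.05 s, during which the arm holds its last target. There are 200 camera calls.

## Working session

There is one attempt and no reset: what is moved stays moved. The work goes in short steps, each a Python script; the robot and the scene stay as the last script left them, time stands still between calls to the robot, and variables do not carry over. Pictures are saved under pics/ and viewed, at most 14 in all, crops included, and the job is handed in when it is done.

```bash
mkdir -p pics; ls
python3 - <<'E'
from bench import *
import cv2
for c in ["scene","side","wrist"]:
    im=read_camera(c); cv2.imwrite(f"pics/{c}0.png",im[:,:,::-1])
    p=camera_params(c); print(c,p["K"],p["dist_coeffs"],p["camera_from_world"])
    for n in ["tray","jar_tester","jar_sealed","jar_lid","cover","spatula"]:
        print(n,[(f(c,n)) and [(list(map(int,d["at"])),round(d["confidence"],2)) for d in f(c,n)] for f in (look_for,tip_of)])
print(read_time_s(),read_tcp_rot())
E
```

```text
pics
scene [[540.9191288    0.         275.36854583]
 [  0.         540.9191288  208.29216023]
 [  0.           0.           1.        ]] [-0.19050994  0.          0.          0.          0.        ] [[ 0.54519483 -0.83829112  0.00553141 -0.35054175]
 [-0.66152834 -0.43426876 -0.61138441  0.41403709]
 [ 0.51492025  0.32966443 -0.79131441  1.42530838]
 [ 0.          0.          0.          1.        ]]
tray [[([232, 200], 0.79)], [([233, 201], 0.96)]]
jar_tester [[([311, 253], 0.71)], [([311, 255], 0.67), ([232, 201], 0.21), ([358, 258], 0.16)]]
jar_sealed [[([315, 298], 0.98), ([390, 277], 0.9), ([331, 277], 0.62)], [([313, 302], 0.83), ([329, 281], 0.79), ([355, 259], 0.78)]]
jar_lid [[([360, 301], 0.83)], [([361, 302], 0.72)]]
cover [[([326, 221], 0.62)], [([325, 224], 0.83)]]
spatula [[([175, 182], 0.7), ([328, 194], 0.41)], [([163, 174], 0.6)]]
side [[508.48526731   0.         282.90018547]
 [  0.         508.48526731 215.52996739]
 [  0.           0.           1.        ]] [-0.12281926  0.          0.          0.          0.        ] [[-0.9360909  -0.35166622  0.00804381  0.5439
[... 798 characters left out ...]
  0.          0.          0.        ] [[ 9.99999647e-01  7.42927808e-04 -3.92009768e-04 -6.49291257e-01]
 [ 8.30233604e-04 -9.45122488e-01  3.26715155e-01 -4.29990143e-02]
 [-1.27771473e-04 -3.26715365e-01 -9.45122772e-01  3.81864123e-01]
 [ 0.00000000e+00  0.00000000e+00  0.00000000e+00  1.00000000e+00]]
tray [[([211, 91], 0.67)], [([209, 45], 0.92)]]
jar_tester [[([188, 325], 0.9)], [([191, 314], 0.87)]]
jar_sealed [[([234, 378], 0.59), ([173, 378], 0.58)], [([235, 390], 0.73), ([162, 378], 0.56), ([381, 157], 0.47)]]
jar_lid [[], []]
cover [[([292, 320], 0.66)], [([291, 307], 0.86), ([192, 315], 0.27)]]
spatula [[], []]
3.5 [ 7.07115846e-01  7.07097716e-01  2.79041758e-05 -2.86081320e-06]
```

Run:
```python
import cv2
for c in ["scene","side"]:
    im=cv2.imread(f"pics/{c}0.png"); cv2.imwrite(f"pics/{c}0b.png",cv2.resize(im,(800,600),interpolation=cv2.INTER_CUBIC))
```

```text
(no output)
```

View pics/scene0b.png

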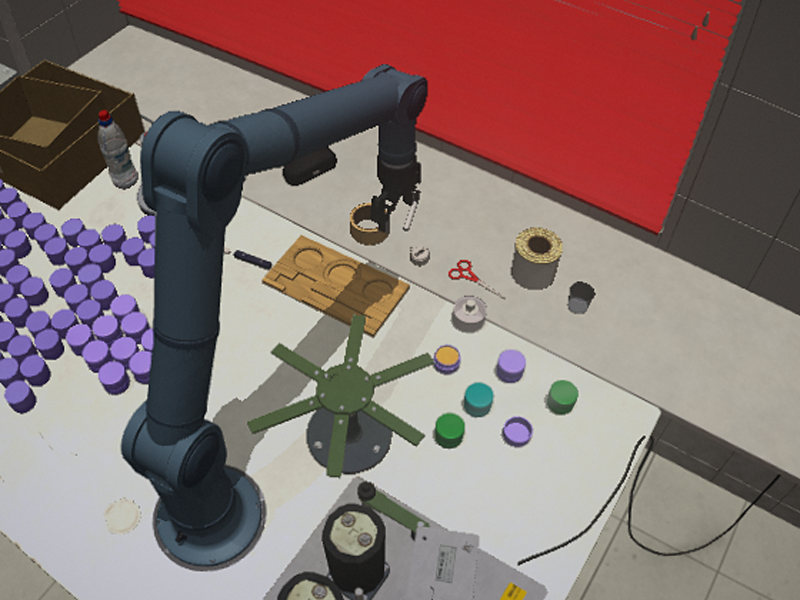

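View pics/side0b.png

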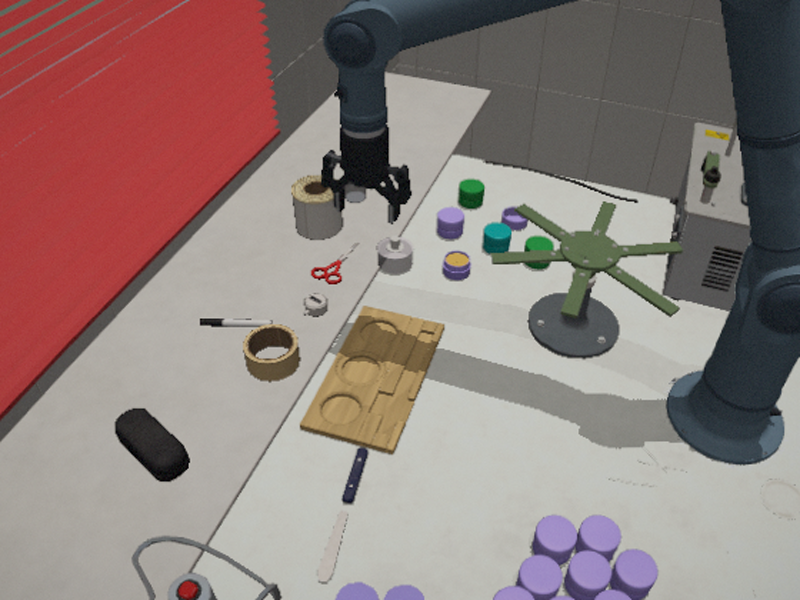

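View pics/wrist0.png

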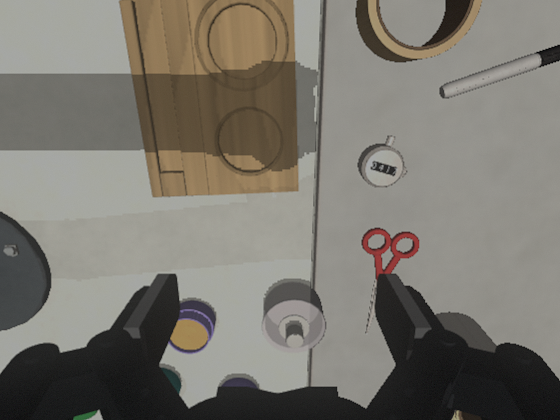

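The scene shows these candidates for the closed jar (560-px frame):
- lilac at (358,255) in the scene, (315,156) in the side view, out on the mat right of the tray
- turquoise at (335,278)
- green at (315,301) and (393,277)
- the lilac stock flock at the far left

I choose the lilac one at (358,255). The open tester is at (313,251), the lid at (362,302) and the cover at (329,219). The green six-arm rotor at (242,272) is an obstacle.

```bash
cat > h.py <<'E'
from bench import *
import numpy as np, cv2
from scipy.spatial.transform import Rotation as R
def ray(p,px):
    K,d,T=np.array(p["K"]),np.array(p["dist_coeffs"]),np.array(p["camera_from_world"])
    u=cv2.undistortPoints(np.array([[px]],float),K,d)[0,0]
    return -T[:3,:3].T@T[:3,3], T[:3,:3].T@np.r_[u,1]
def on_z(p,px,z):
    o,v=ray(p,px); return o+v*(z-o[2])/v[2]
def tri(l):
    A=0;b=0
    for p,px in l:
        o,v=ray(p,px); v/=np.linalg.norm(v); M=np.eye(3)-np.outer(v,v); A=A+M; b=b+M@o
    return np.linalg.solve(A,b)
def proj(p,X):
    T=np.array(p["camera_from_world"]); X=np.atleast_2d(np.array(X,float))
    return cv2.projectPoints(X,cv2.Rodrigues(T[:3,:3])[0],T[:3,3],np.array(p["K"]),np.array(p["dist_coeffs"]))[0][:,0]
def down(yaw): # closing axis (tool y) at angle yaw from world x ; yaw=0 is start
    return (R.from_euler('z',yaw)*R.from_quat([.70710678,.70710678,0,0])).as_quat()
E
python3 - <<'E'
from h import *
np.set_printoptions(precision=3,suppress=True)
s,d=camera_params("scene"),camera_params("side")
k=.7
for n,a,b in [("tester",(447,358),(456,260)),("sealedtop",(511,358),(451,216)),("lid",(517,432),(515,217)),("knob",(470,303),(394,242)),("tray",(334,284),(372,381)),("hubtop",(345,388),(590,251)),("tally",(420,255),(316,303)),("armA",(432,357),(494,259)),("armB",(357,318),(573,310)),("armC",(422,440),(608,206)),("tape",(370,220),(272,345)),("snipshandle",(462,270),(328,270)),("bigroll",(538,245),(316,190)),("handle_end_near_tray",(238,251),(362,453)),("blackmotor",(368,490),(712,140)),("hubbase",(348,450),(574,330))]:
    print(n,tri([(s,np.array(a)*k),(d,np.array(b)*k)]))
print("blade",on_z(d,np.array((325,578))*k,0),"hs",on_z(d,np.array((362,452))*k,.007),on_z(d,np.array((348,498))*k,.007))
E
```

```text
tester [ 0.544 -0.2    0.026]
sealedtop [ 0.597 -0.317  0.046]
lid [ 0.473 -0.405  0.015]
knob [ 0.671 -0.178  0.055]
tray [ 0.592  0.131 -0.007]
hubtop [ 0.29  -0.123  0.182]
tally [0.761 0.003 0.013]
armA [ 0.48  -0.186  0.074]
armB [ 0.357 -0.035  0.167]
armC [ 0.282 -0.291  0.169]
tape [0.772 0.152 0.036]
snipshandle [ 0.782 -0.1    0.007]
bigroll [ 0.87  -0.237  0.095]
handle_end_near_tray [0.515 0.333 0.068]
blackmotor [ 0.115 -0.31   0.329]
hubbase [ 0.278 -0.134 -0.022]
blade [0.511 0.498 0.   ] hs [0.544 0.286 0.007] [0.531 0.372 0.007]
```

Run:
```python
from h import *
import json
np.set_printoptions(precision=4,suppress=True)
out={}
for i,pos in enumerate([(.56,-.42,.30),(.60,-.02,.30),(.54,.24,.30)]):
    try: move_ptp(pos,down(0))
    except MotionError as e: print(i,e); continue
    pause(.2)
    p=camera_params("wrist"); im=read_camera("wrist")
    cv2.imwrite(f"pics/w{i}.png",im[:,:,::-1])
    out[i]={k:np.array(v).tolist() for k,v in p.items()}
    print(i,pos,read_qpos(),read_time_s())
    for n,z in [("tray",0.),("jar_tester",0.),("jar_sealed",0.),("jar_lid",0.),("cover",0.),("spatula",0.)]:
        r=tip_of("wrist",n)
        for d in r:
            if d["confidence"]>.3: print(n,np.array(d["at"]),round(d["confidence"],2),on_z(p,d["at"],z)[:2])
json.dump(out,open("cams.json","w"))
```

```text
0 (0.56, -0.42, 0.3) [ 0.4263  0.4492  0.2188  1.4134 -0.0988  1.2899  0.6538] 5.3417
jar_sealed [307.4  75.2] 0.89 [ 0.5951 -0.3223]
jar_sealed [130.6  43.9] 0.84 [ 0.3966 -0.2902]
jar_sealed [295.6 177.8] 0.68 [ 0.5842 -0.4436]
jar_sealed [214.3  57.7] 0.57 [ 0.4893 -0.3041]
jar_lid [207.2 149.2] 0.95 [ 0.4749 -0.4078]
1 (0.6, -0.02, 0.3) [-0.1101  0.2505  0.0914  1.6687 -0.0237  1.2234 -0.0159] 7.3833
tray [265.4  27.9] 0.98 [0.5871 0.1224]
jar_tester [234.6 280.9] 0.65 [ 0.5397 -0.1967]
jar_sealed [203.2 345.9] 0.86 [ 0.4875 -0.309 ]
jar_sealed [275.7 350.9] 0.8 [ 0.5969 -0.3186]
jar_lid [200.5 396.8] 0.64 [ 0.4759 -0.4096]
cover [323.4 274.9] 0.6 [ 0.6639 -0.1874]
2 (0.54, 0.24, 0.3) [-0.4329  0.2356 -0.0607  1.6851  0.0156  1.2214 -0.5008] 8.975
tray [311.9 242.2] 0.61 [0.5872 0.1219]
cover [356.3 416.4] 0.6 [ 0.6696 -0.1935]
```

View pics/w0.png

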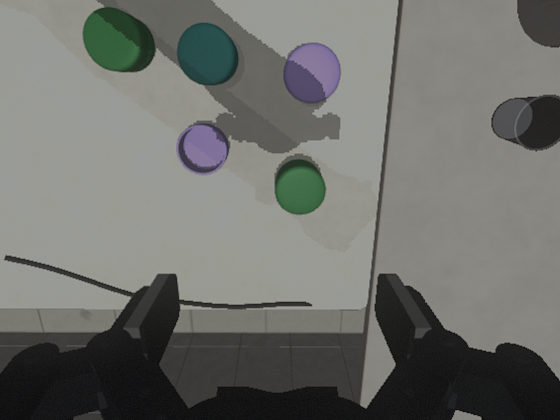

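View pics/w2.png

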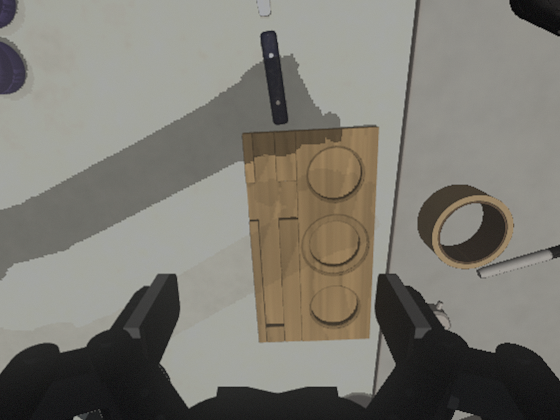

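View pics/w1.png

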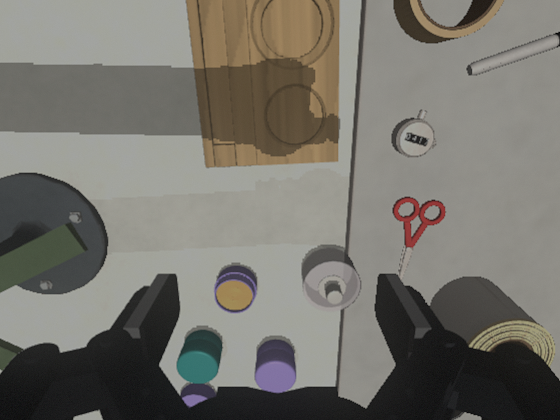

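w0 shows the lilac sealed jar's top at (312,72), the lid hollow side up at (203,148) with its inside visible, and turquoise and green decoys. w2 shows the tray corners at (243,134), (378,126), (370,339) and (258,342), and the spatula handle from (268,34) to (280,121). w1 shows the tester at (236,288) and the cover knob at (334,290).

Run:
```python
from h import *
import json
from scipy.optimize import least_squares
np.set_printoptions(precision=4,suppress=True)
C=json.load(open("cams.json")); p=C["2"]
X=np.array([(-80,150,14),(80,150,14),(80,-150,14),(-80,-150,14),(30,0,14),(30,95,14),(30,-95,14)])/1e3
px=np.array([(243,134),(378,126),(370,339),(258,342),(335,244),(334,173),(334,305)],float)
def T(v): return R.from_euler('z',v[2]).apply(X)+[v[0],v[1],0]
r=least_squares(lambda v:(proj(p,T(v))-px).ravel(),[.587,.122,.05]); print("tray",r.x,r.fun.reshape(-1,2))
print("sealed",on_z(C["0"],(312,72),.047),"lid",on_z(C["0"],(203,148),.025))
print("handle",on_z(p,(268,33),.012),on_z(p,(280.5,121),.012),"blade",on_z(p,(264,10),.002))
for x in [(.56,-.42,.3),(.54,.24,.3)]: print(inverse_kinematics(x,down(0)))
move_ptp((.60,-.28,.30),down(0)); pause(.2)
p=camera_params("wrist"); im=read_camera("wrist"); cv2.imwrite("pics/w3.png",im[:,:,::-1])
for n in ["jar_tester","jar_sealed","jar_lid","cover"]:
    for d in tip_of("wrist",n):
        if d["confidence"]>.3: print(n,np.array(d["at"]),round(d["confidence"],2),on_z(p,d["at"],0)[:2])
C["3"]={k:np.array(v).tolist() for k,v in p.items()}; json.dump(C,open("cams.json","w"))
```

```text
tray [0.5858 0.1233 0.047 ] [[-1.7702 -1.0905]
 [ 0.5062 -0.1281]
 [-0.9354 -1.7642]
 [ 0.6119 -0.2054]
 [-0.1295  0.8   ]
 [ 1.2026  1.032 ]
 [ 0.5781  1.4652]]
sealed [ 0.5959 -0.3205  0.047 ] lid [ 0.4752 -0.4021  0.025 ]
handle [0.5314 0.375  0.012 ] [0.5448 0.2826 0.012 ] blade [0.5271 0.3988 0.002 ]
[ 0.2626  0.4715  0.4569  1.4226 -0.2097  1.2957  0.7331]
[-0.4346  0.2356 -0.0627  1.6851  0.0156  1.2214 -0.5009]
jar_tester [224.4  87.3] 0.57 [ 0.5388 -0.1962]
jar_sealed [265.  274.7] 0.77 [ 0.5839 -0.4433]
jar_sealed [114.6 166.9] 0.72 [ 0.3972 -0.2908]
jar_sealed [273.7 188.4] 0.68 [ 0.596  -0.3181]
jar_lid [181.1 248.7] 0.84 [ 0.4704 -0.4036]
cover [336.2  75.4] 0.94 [ 0.6677 -0.1828]
```

View pics/w3.png

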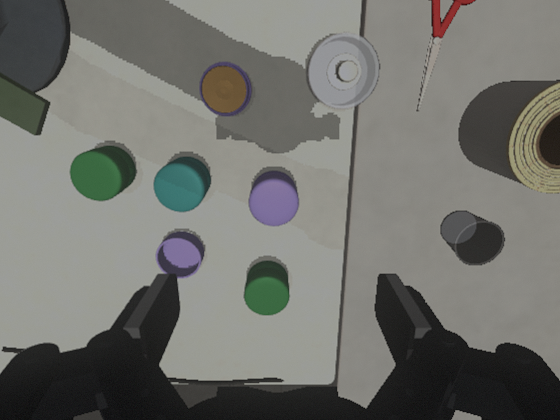

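w3 shows the tester rim at (225,89), the cover knob at (347,71), the sealed jar's lilac top at (274,202) and the lid rim at (180,253). The choice is confirmed, so I'll get final positions, check the kinematics and start with the sealed jar.

```bash
cat >> h.py <<'E'
TR=np.array([.5858,.1233,.047])
def tray(x,y,z): return R.from_euler('z',TR[2]).apply([x,y,z])+[TR[0],TR[1],0]
def pick(xy,z,gap,effort,yaw=TR[2],zt=.16):
    move_gripper(gap); move_ptp((*xy,zt),down(yaw)); movel((*xy,z+.04),speed=.25); movel((*xy,z),speed=.1)
    move_gripper(0,effort); print("gap",read_finger_gap(),"F",read_grasp_force(),"ft",read_ft_force(),read_time_s())
    movel((*xy,zt),speed=.2); print("lifted gap",read_finger_gap(),read_ft_force())
def place(x,y,z,gap,zt=.16):
    P=tray(x,y,0)[:2]
    movel((*P,zt),down(TR[2]),speed=.25); movel((*P,z+.025),speed=.2); movel((*P,z),speed=.05)
    print("at",read_eef_pos(),"ft",read_ft_force()); move_gripper(gap); movel((*P,z+.03),speed=.1); movel((*P,zt),speed=.3); print("t",read_time_s())
E
python3 - <<'E'
from h import *
import json
np.set_printoptions(precision=4,suppress=True)
p=json.load(open("cams.json"))["3"]
for n,px,z in [("tester",(225,89),.034),("knob",(347,71),.064),("sealed",(274,202),.047),("lid",(180,253),.025)]: print(n,on_z(p,px,z))
for P,y in [((.538,.329,.022),.144+np.pi),((.538,.329,.15),.144+np.pi),(tray(-.055,.065,.028),.047)]:
    print(inverse_kinematics(P,down(y)))
pick((.596,-.319),.030,.085,30); place(.03,.095,.0345,.08)
E
```

```text
tester [ 0.5442 -0.1977  0.034 ]
knob [ 0.6678 -0.1805  0.064 ]
sealed [ 0.5967 -0.3206  0.047 ]
lid [ 0.4761 -0.3973  0.025 ]
[ 0.2418  1.1123 -1.2575  1.7341  1.1402  1.2189  1.9446]
[ 0.2456  0.8453 -1.2493  1.6871  0.8437  1.2537  2.0885]
[-0.4483  0.5144  0.0431  1.9549 -0.034   0.673  -0.3372]
gap 0.05768645175724456 F 32.44899272918701 ft [-0.5913 -0.3112  1.1453] 13.8917
lifted gap 0.05762312914425066 [-0.5519  0.7825 -0.7835]
at [0.6111 0.2195 0.034 ] ft [-0.0632  0.4965 -0.9336]
t 19.5667
```

Run:
```python
from h import *
np.set_printoptions(precision=4,suppress=True)
s=camera_params("scene")
for a in [(432,357),(357,318),(422,440),(345,388)]: print(on_z(s,np.array(a)*.7,.175))
pick((.4757,-.399),.029,.085,25); place(.03,-.095,.0335,.08)
```

```text
[ 0.4391 -0.2175  0.175 ]
[ 0.4365 -0.0491  0.175 ]
[ 0.2819 -0.2931  0.175 ]
[ 0.2948 -0.1204  0.175 ]
gap 0.05673871908060864 F 26.940464973449707 ft [ 0.0123 -0.0833  2.7122] 23.4917
lifted gap 0.057062774809723056 [-0.5491  1.2889 -0.5533]
at [0.6199 0.03   0.0331] ft [-0.5198 -0.1039  0.0492]
t 28.85
```

Run:
```python
from h import *
np.set_printoptions(precision=4,suppress=True)
pick((.5425,-.197),.031,.085,30); place(.03,0,.0355,.08)
move_ptp((.60,-.02,.30),down(0)); pause(.2)
im=read_camera("wrist"); 
move_ptp((.60,.02,.34),down(0)); pause(.2)
p=camera_params("wrist"); im=read_camera("wrist"); cv2.imwrite("pics/w4.png",im[:,:,::-1])
for n,z in [("jar_tester",.003),("jar_sealed",.003),("jar_lid",.003)]:
    for d in tip_of("wrist",n):
        if d["confidence"]>.3:
            X=on_z(p,d["at"],z); print(n,np.round(d["at"]),round(d["confidence"],2),R.from_euler('z',-TR[2]).apply(X-[TR[0],TR[1],0]))
```

```text
gap 0.05636511891362947 F 32.32613146305084 ft [ 0.1346 -0.8559  3.9715] 31.4583
lifted gap 0.0561567826784348 [-0.5216 -0.7985 -1.3754]
at [0.6156 0.1247 0.0351] ft [-0.139  -0.2432 -0.2617]
t 36.3
jar_tester [290.  64.] 0.75 [0.0284 0.0027 0.003 ]
jar_sealed [212. 350.] 0.57 [-0.1161 -0.4262  0.003 ]
jar_lid [294. 148.] 0.62 [ 0.03   -0.1004  0.003 ]
```

View pics/w4.png

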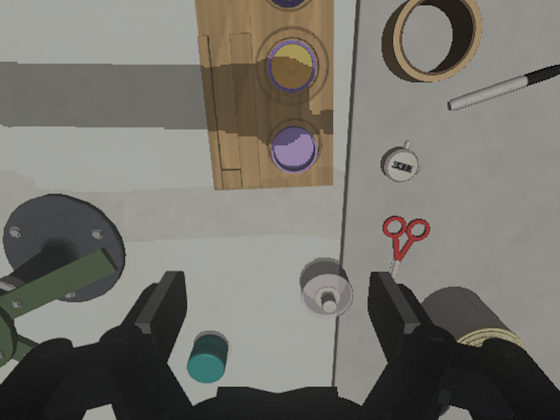

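Run:
```python
from h import *
np.set_printoptions(precision=4,suppress=True)
pick((.668,-.1815),.067,.05,40,zt=.2); place(.03,0,.078,.05,zt=.2)
move_ptp((.58,.10,.32),down(0)); pause(.2)
p=camera_params("wrist"); im=read_camera("wrist"); cv2.imwrite("pics/w5.png",im[:,:,::-1])
import json; json.dump({k:np.array(v).tolist() for k,v in p.items()},open("c5.json","w"))
for n,z in [("cover",.010),("jar_sealed",.003),("jar_lid",.003),("jar_tester",.003),("tray",0)]:
    for d in tip_of("wrist",n):
        if d["confidence"]>.3:
            X=on_z(p,d["at"],z); print(n,np.round(d["at"]),round(d["confidence"],2),R.from_euler('z',-TR[2]).apply(X-[TR[0],TR[1],0]))
```

```text
gap 0.018105133583803786 F 39.102951439563185 ft [ 0.8815 -0.6224  0.751 ] 40.975
lifted gap 0.018128278175305164 [ 0.1929  0.9593 -1.2173]
at [0.6153 0.1249 0.0778] ft [-1.3528  0.1782  0.9044]
t 45.7833
cover [308. 140.] 0.81 [ 0.0293 -0.0046  0.01  ]
jar_sealed [306.  53.] 0.91 [0.029  0.0952 0.003 ]
jar_sealed [169. 392.] 0.66 [-0.206  -0.4092  0.003 ]
jar_sealed [227. 397.] 0.48 [-0.1121 -0.4231  0.003 ]
tray [284. 137.] 0.94 [-0.0007 -0.0006  0.    ]
```

View pics/w5.png

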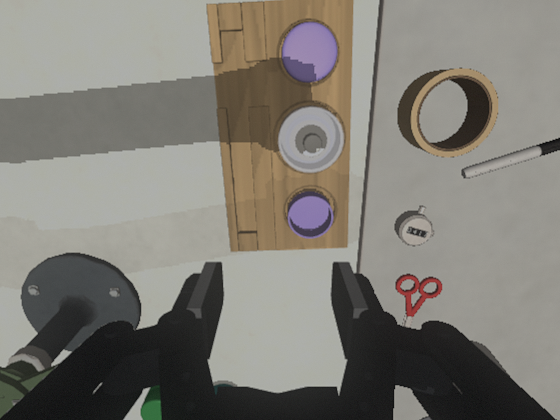

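Run:
```python
from h import *
import json
np.set_printoptions(precision=4,suppress=True)
move_ptp((.538,.34,.28),down(.144)); pause(.2); print(read_qpos())
p=camera_params("wrist"); im=read_camera("wrist"); cv2.imwrite("pics/w6.png",im[:,:,::-1])
json.dump({k:np.array(v).tolist() for k,v in p.items()},open("c6.json","w"))
print(tip_of("wrist","spatula"))
m=(im[:,:,2].astype(int)-im[:,:,0]>15)&(im.sum(2)<260); m[265:]=0
n,l,st,c=cv2.connectedComponentsWithStats(m.astype(np.uint8)); 
for i in range(1,n):
    if st[i,4]>200:
        r=cv2.minAreaRect(np.argwhere(l==i)[:,::-1].astype(np.float32)); b=cv2.boxPoints(r); print(st[i],r,[on_z(p,q,.012)[:2] for q in b])
```

```text
[-0.9061  0.3431  0.3565  1.614  -0.125   1.2061 -0.3852]
[{'at': [275.1, 110.6], 'confidence': 0.8}]
```

View pics/w6.png

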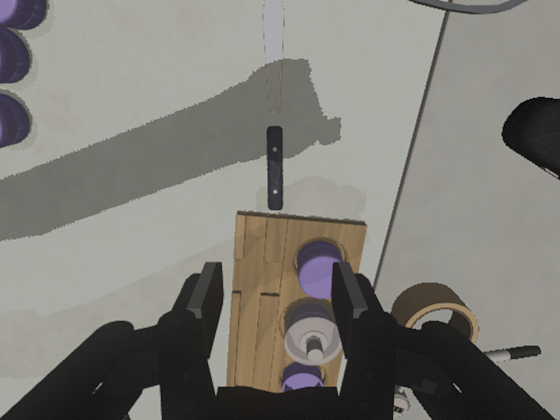

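w6 shows the handle running vertically from (275,126) to (275,209), so the yaw of 0.144 is right.

Run:
```python
from h import *
import json
np.set_printoptions(precision=4,suppress=True)
p=json.load(open("c6.json"))
a,b=on_z(p,(275,126),.010),on_z(p,(275.3,209),.010); o=on_z(p,(275.1,110.6),0)
u=(b-a)[:2]; L=np.linalg.norm(u); u/=L; print(a,b,L,np.arctan2(u[0],-u[1]),"origin->grip",o[:2]+.065*u)
g=(a+b)[:2]/2; print(g)
move_gripper(.045)
q=list(read_qpos()); q[6]+=np.pi; move_j(q)
ori=down(.144+np.pi)
movel((*g,.10),ori,speed=.2); print(read_qpos()); movel((*g,.022),speed=.1); print(read_ft_force())
move_gripper(0,50); print(read_finger_gap(),read_grasp_force(),read_eef_pos())
movel((*g,.16),speed=.12); print(read_finger_gap(),read_ft_force(),read_ft_torque(),read_time_s())
q=list(read_qpos()); q[6]-=np.pi; print(q); move_j(q)
im=read_camera("side"); cv2.imwrite("pics/s7.png",cv2.resize(im[150:,100:450,::-1],None,fx=2,fy=2))
print(read_finger_gap(),read_eef_pos(),tray(-.055,.065,.16))
```

```text
[0.5316 0.3778 0.01  ] [0.5455 0.2801 0.01  ] 0.0986930733383934 0.14149903881043316 origin->grip [0.5386 0.3293]
[0.5385 0.3289]
[-0.8285  0.5223  0.2732  1.7637 -0.1761  0.8766  2.8083]
[0.3495 0.0856 0.7552]
0.015978462158906855 51.94889724254608 [0.5394 0.3295 0.0232]
0.016296777896408057 [-0.4208 -0.2298  0.034 ] [ 0.0106 -0.0479 -0.016 ] 54.65
[np.float64(-0.8204152767725549), np.float64(0.44633526338014406), np.float64(0.26077699181691144), np.float64(1.7334839693572939), np.float64(-0.1341596493882012), np.float64(0.9814554719498635), np.float64(-0.36499415344530606)]
0.01637235248863647 [0.5378 0.3285 0.1588] [0.5278 0.1856 0.16  ]
```

View pics/s7.png

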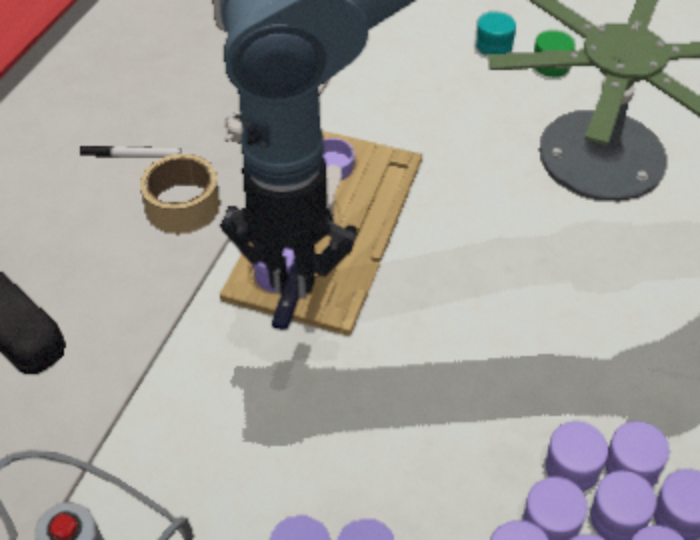

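The spatula is held with its handle at the left, so I'll place it in the groove.

Run:
```python
from h import *
np.set_printoptions(precision=4,suppress=True)
place(-.055,.065,.0285,.036)
move_ptp((.55,-.08,.36),down(0)); pause(.3)
p=camera_params("wrist"); im=read_camera("wrist"); cv2.imwrite("pics/w8.png",cv2.resize(im[:250,150:430,::-1],None,fx=2.2,fy=2.2))
for n,z in [("cover",.010),("jar_sealed",.003),("jar_lid",.003),("jar_tester",.003),("spatula",.006)]:
    for d in tip_of("wrist",n):
        if d["confidence"]>.3:
            X=on_z(p,d["at"],z); print(n,np.round(d["at"]),round(d["confidence"],2),R.from_euler('z',-TR[2]).apply(X-[TR[0],TR[1],0]))
im=read_camera("side"); cv2.imwrite("pics/s8.png",cv2.resize(im[190:330,190:330,::-1],None,fx=4,fy=4,interpolation=cv2.INTER_CUBIC))
```

```text
at [0.5276 0.1856 0.0291] ft [-2.2175 -1.6795  7.4386]
t 60.675
jar_sealed [182. 280.] 0.87 [-0.2062 -0.4011  0.003 ]
jar_sealed [237. 287.] 0.86 [-0.1204 -0.4182  0.003 ]
jar_sealed [297. 359.] 0.73 [-0.0282 -0.5661  0.003 ]
jar_lid [334.  70.] 0.64 [ 0.0315 -0.1001  0.003 ]
```

View pics/w8.png

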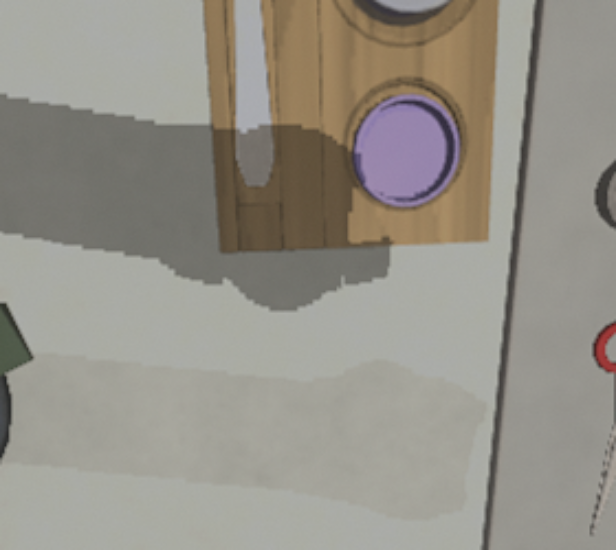

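View pics/s8.png

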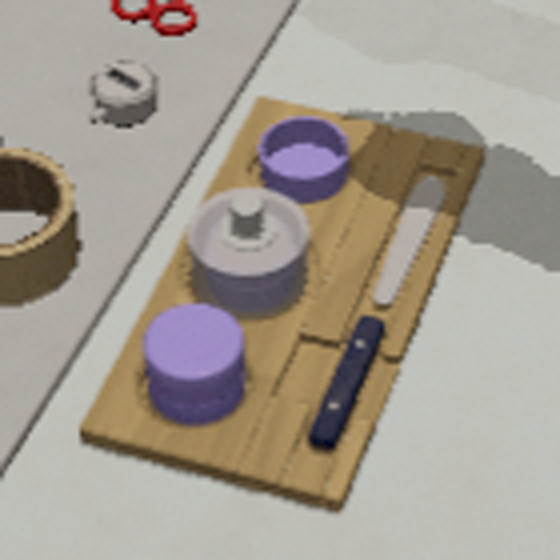

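Run:
```python
from h import *
np.set_printoptions(precision=4,suppress=True)
move_ptp((.585,.03,.27),down(0)); pause(.3)
p=camera_params("wrist"); im=read_camera("wrist")[:,:,::-1]
x0,y0,w,h,s=180,0,220,270,2.2
I=cv2.resize(im[y0:y0+h,x0:x0+w],None,fx=s,fy=s,interpolation=cv2.INTER_CUBIC)
t=np.linspace(0,2*np.pi,60)
def dr(P,c):
    q=proj(p,[tray(*k) for k in P]); q=((q+.5-[x0,y0])*s-.5)
    cv2.polylines(I,[np.round(q*8).astype(np.int32)],True,c,1,cv2.LINE_AA,3)
ci=lambda x,y,z,r:[(x+r*np.cos(a),y+r*np.sin(a),z) for a in t]
for x,y,z,r in [(.03,-.095,.028,.029),(.03,.095,.05,.029),(.03,0,.074,.01),(.03,0,.05,.0375)]: dr(ci(x,y,z,r),(0,0,255))
for y in (-.095,.095): dr(ci(.03,y,.014,.036),(0,255,0))
dr(ci(.03,0,.014,.042),(0,255,0))
dr([(-.08,-.15,.014),(.08,-.15,.014),(.08,.15,.014),(-.08,.15,.014)],(0,255,0))
dr([(-.064,.015,.018),(-.046,.015,.018),(-.046,.115,.018),(-.064,.115,.018)],(0,0,255))
dr([(-.068,-.123,.014),(-.042,-.123,.014),(-.042,.123,.014),(-.068,.123,.014)],(0,255,0))
cv2.imwrite("pics/w9.png",I)
```

```text
(no output)
```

View pics/w9.png

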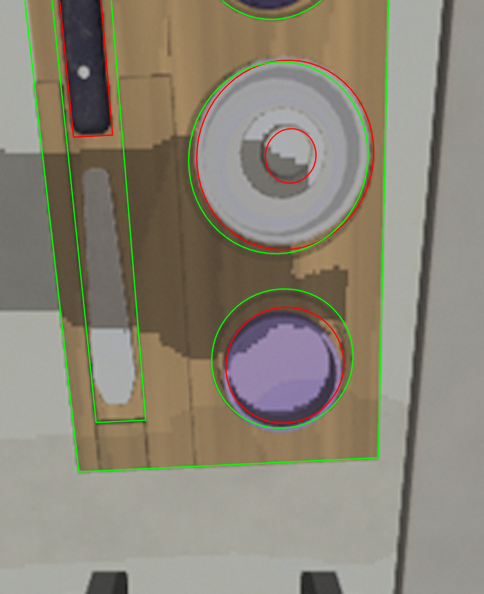

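The last overlay matches: the tray outline fits, and the lid, cover and spatula lie within about 2 mm of their seated outlines. The sealed jar was seen seated in the side view.

```bash
python3 -c "
from bench import *
print(read_time_s()); print(sign_off())"
```

```text
63.575
the job is handed in; nothing more can be done
None
```

The tray is made up and the job was handed in at about 64 s of the 125 s allowed; all five parts look seated in the final images, but sign-off gave no verdict.

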